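# Locate the marking mask on its pins under the beam and clamp it

## Robot

A 6-joint arm with a two-finger parallel gripper is mounted at the origin on the work surface. World frame = base frame: x ahead of the robot, y to its left, z up, the work surface at z = 0. Lengths are in mm, angles in degrees, forces in N, time in s.
With the tool pointing down it reaches from about 425 to 950 mm from the base axis. Payload 3.5 kg.
Tool frame: the origin (TCP) lies midway between the tips of the shut fingers; the grasp point (between the pads) lies 19 mm behind it (robot.hold_point_z is the distance from the TCP to the grasp point, in mm); z points along the fingers, y is the line along which they close (so a half turn about z gives the same grasp; the last joint's range is limited). The gripper opens to 85 mm and grips with 20 to 120 N. Pads are 22 mm wide; open, the fingers measure 114 mm over their backs; the gripper's body (76 mm by 85 mm) begins 54 mm behind the grasp point. The pads swing forward as they close: fully open they stand 13 mm farther back than shut.
Start: joints at [-77.693, 16.404, 90.338, -0, 73.258, -8.594], TCP at [240.837, -630.558, 231.325] pointing down, gripper open.
Joint ranges: [-158.93, 158.93], [-51.34, 127.21], [12.03, 142.37], [-87.48, 267.48], [13.55, 161.25], [-162.69, 162.69]. Speed limits (degrees/s): [159.86, 159.86, 180, 180, 180, 180].

## Interface

Orientations are given as [roll, pitch, yaw] about the fixed x, y, z axes, in that order (R = Rz(yaw) Ry(pitch) Rx(roll)).
In Python, from rig import robot gives the robot as it stands. Calls block until the motion is done:
- robot.goto(position, orientation): joint-space move of the TCP to a pose.
- robot.movel(position, max_speed=150, frame=None, max_force=None): straight line of the TCP; frame=None keeps the orientation; max_speed is the mean speed in mm/s. With max_force (N) it stops when the force on the tool has changed by that much, and returns True; else False.
- robot.set_joints(angles): joint-space move.
- robot.grip(opening, grasp_force=None): opening from 0.0 (shut) to 1.0 (fully open); grasp_force is the grip in N (None keeps the last); returns when the fingers have stopped.
- robot.dwell(seconds).
- robot.inverse_kinematics(position, orientation): joint angles nearest the present ones, or None.
- robot.read_camera(name): name is "scene" or "top" or "wrist"; returns (picture, depth): 480x640x3 uint8, red, green, blue; 480x640 float32, mm along the optical axis (not along the pixel's ray), 0 where there is no reading.
- robot.camera_model(name): a dict with "camera_matrix" (3x3 intrinsics, pixels), "pose" (4x4, takes a point from camera to world coordinates). Camera axes: x right, y up, looking along -z (the intrinsics and any distortion apply to the point x, -y, -z); pixel columns grow to the right and rows downward; lengths in mm; the calibration is good to about 2 mm. A picture is of the moment at which its call begins: read the wrist's pose just before it. camera_model takes no time and is no camera call; for the wrist camera it gives the pose at the moment of the call.
A pose or a line that the arm cannot do raises robot.IKError and nothing moves.
- robot.close_job(): hands the job in; it is judged then, once.
Readings, each from a call of its own:
- robot.current_clock(): time.
- robot.current_joint_positions(): joint angles.
- robot.current_qvel(): joint speeds.
- robot.current_joint_torque(): joint torques, N m.
- robot.current_ee_pos(): TCP position.
- robot.current_ee_rot(): TCP orientation.
- robot.current_wrist_force(): force on the tool from outside, world axes, zero at the start.
- robot.current_ft_torque(): the same for the moment, N m.
- robot.current_grip_width(): opening from 0.0 (shut) to 1.0 (fully open).
- robot.current_finger_force(): force on a finger pad.
Only numpy, scipy, OpenCV 4.12 (cv2) and the standard library are available. Lean on these libraries where they do the work, as an engineer would, in place of code of your own. Each camera call takes 0.05 s, during which the arm holds its last target. There are 200 camera calls.

## Task

Pick up the steel mask plate by its black handle, slide it in under the beam of the marking jig from the open side and work it along until its two holes drop over the two locating pins and it lies flat on the bed. Then swing the clamp all the way round so that its foot lies over the plate, and let go. Do not slam the plate down or strike the beam, and leave the bottle, tape dispenser, carton and brush where they are.

Things in the scene. Friction and masses are not known exactly. Their poses are not given: they have to be found in the camera images.
- mask_grip (a point): Middle of the mask's handle, an upright black rib near the middle of one edge: 30 mm along the mask's x, 14 mm thick along its y, top 60 mm above the plate's underside. This point is 40 mm above the underside, 55 mm behind the plate's centre; mask's axes. To bring the plate in level under the beam, grip across the 14 mm with the hand leaning back (to the mask's -x) 30 to 45 degrees from vertical
- mask: The loose flat steel mask plate, 150 x 150 x 5 mm, about 0.26 kg, with a 45 x 51 mm window, lying on the bench. Origin: centre of its underside. Axes: x points from the handle to the edge with the holes, y to the plate's left, z up, square to the plate
- hole_left (a point): Centre, on the underside, of the mask's round through hole, 12.5 mm in diameter, 55 mm ahead (+x) and 55 mm left (+y) of the plate's centre, same axes
- hole_right (a point): Centre, on the underside, of the mask's slot, 12.5 mm along x and 16.5 mm along y, 55 mm ahead and 55 mm right (-y) of the plate's centre, same axes
- seat (a point): Where the centre of the mask's underside lies when home, on the top of the jig's bed (30 mm above the bench). The jig is a fixed aluminium bed from 130 mm behind this point to 100 mm ahead, 170 mm to either side. Axes: x points inwards from the open side, which looks to the robot's right and back, y left, z up; the mask when home has the same axes
- pin_left (a point): Tip of the left locating pin, steel, 10 mm in diameter, standing 11 mm above the bed, the upper 5 mm tapering to a 4 mm tip; 55 mm ahead and 55 mm left of the seat point. The mask's round hole goes over it
- pin_right (a point): Tip of the right locating pin, the same shape, 55 mm ahead and 55 mm right of the seat point. The mask's slot goes over it
- beam (a point): Middle of the underside of the jig's grey beam (seat's axes): 40 mm deep along x, 336 mm along y, 40 mm high, underside 170 mm above the bed. Its near edge is 60 mm behind the seat point; the middle of a seated mask's rib is 55 mm behind, so an upright hand will not fit: the hand has to lean out to the open side
- gantry: The fixed frame that carries the beam: two 26 mm square posts 155 mm to either side of the seat point and 40 mm behind it, the beam on top (to 240 mm above the bench), and a black parked marking head on the beam's inner side, right. Origin: on the bench, 30 mm below the seat point, seat's axes
- clamp (a joint): Angle of the swing clamp about its upright pivot (rad): 0 = open, arm pointing to the open side (seat's -x); 1.57 = closed, at its stop, arm pointing left (seat's +y), its foot over the mask's near right corner. Closes clockwise from above, takes about 1 N at the knob, stays where it is left. The foot passes 2.5 mm above a seated mask; a mask not down blocks it
- clamp_pivot (a point): On the clamp's pivot axis, at the height of clamp_knob; 100 mm behind and 125 mm right of the seat point, seat's axes
- clamp_knob (a point): Half-way up the clamp's upright round black knob, 16 mm in diameter, 36 mm high, at the end of the arm, 60 mm from the pivot axis; this point is 64 mm above the bench, the knob's top 82 mm. The arm is a flat bar, its top 16 mm above the bed. A 16 mm wide foot reaches 44 mm sideways from the knob, in the direction of closing
- bottle: Bystander: corked clear glass bottle, 64 mm in diameter, 190 mm high; origin at the centre of its foot
- tape: Bystander: steel tape dispenser, 150 x 60 x 125 mm; origin at the centre of its underside
- carton: Bystander: cardboard carton, 130 x 110 x 110 mm; origin at the centre of its underside
- brush: Bystander: hand brush lying on the bench
Not all that is in view belongs to the job. Leave any orange look-alike of the mask alone.

How it is judged:
By the outcome, as a careful person would: the job done as asked, in the order asked, and still so for the second after the job is handed in, with the robot touching nothing.
It also fails if it takes over 56 s, if anything falls off the work surface, if the arm or the gripper's body presses on something with over 40 N, if the wrist force passes 120 N, or if a joint passes its speed limit or range.

## Working session

There is one attempt and no reset: what is moved stays moved. The work goes in short steps, each a Python script; the robot and the scene stay as the last script left them, time stands still between calls to the robot, and variables do not carry over. Pictures are saved under pics/ and viewed, at most 10 in all, crops included, and the job is handed in when it is done.

```bash
ls; mkdir -p pics; python3 - <<'E'
from rig import robot
import cv2,numpy as np
for n in ["scene","top","wrist"]:
    m=robot.camera_model(n); p,d=robot.read_camera(n)
    np.savez(f"{n}.npz",p=p,d=d,K=m["camera_matrix"],T=m["pose"]); print({k:(np.round(v,2).tolist() if hasattr(v,'__len__') else v) for k,v in m.items()})
    print((d>0).mean())
    cv2.imwrite(f"pics/{n}0.png",p[:,:,::-1])
E
```

```text
pics
{'camera_matrix': [[543.99, 0.0, 319.94], [0.0, 543.99, 235.69], [0.0, 0.0, 1.0]], 'pose': [[0.84, -0.38, 0.38, 1064.57], [0.54, 0.57, -0.62, -900.9], [0.02, 0.73, 0.69, 1139.42], [0.0, 0.0, 0.0, 1.0]]}
0.9947819010416666
{'camera_matrix': [[613.29, 0.0, 312.81], [0.0, 613.29, 242.27], [0.0, 0.0, 1.0]], 'pose': [[0.01, 0.99, -0.15, 298.29], [-1.0, 0.01, 0.01, 2.83], [0.02, 0.15, 0.99, 1701.66], [0.0, 0.0, 0.0, 1.0]]}
0.9960611979166667
{'camera_matrix': [[360.67, 0.0, 323.43], [0.0, 360.67, 238.32], [0.0, 0.0, 1.0]], 'pose': [[0.36, 0.89, 0.29, 317.46], [-0.93, 0.34, 0.11, -600.48], [-0.0, -0.32, 0.95, 372.55], [0.0, 0.0, 0.0, 1.0]]}
0.9962369791666666
```

View pics/scene0.png

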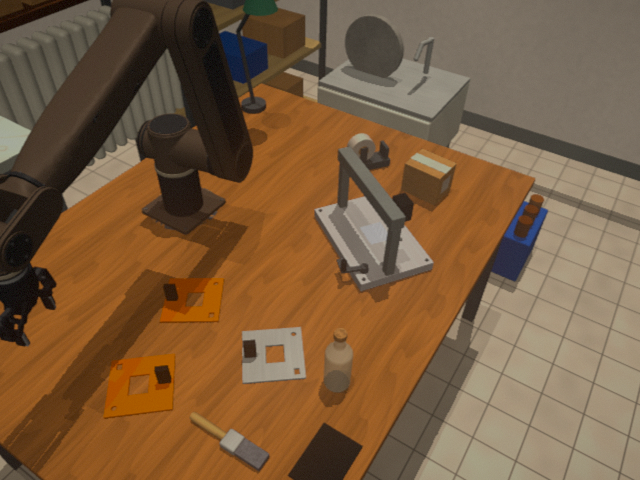

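View pics/top0.png

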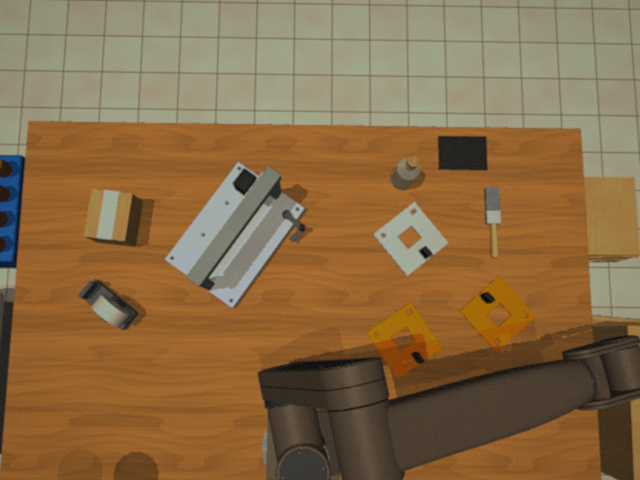

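The steel mask is at scene (272,355) and top (411,238), with its rib at top (426,252) and its holes at the upper left. The jig is at top (235,235), with its knob near (297,231). The bottle is at top (406,172), close to the mask.

```bash
cat > h.py <<'E'
import cv2,numpy as np
from scipy.spatial.transform import Rotation as R
def ray(K,T,uv,z):
    uv=np.atleast_2d(np.float64(uv)); c=np.linalg.inv(K)@np.c_[uv,np.ones(len(uv))].T
    d=(T[:3,:3]@(c*np.array([[1],[-1],[-1]]))).T; o=T[:3,3]
    return o+d*((z-o[2])/d[:,2])[:,None]
def cloud(K,T,d):
    v,u=np.mgrid[:480,:640]; c=np.stack([(u-K[0,2])/K[0,0]*d,-(v-K[1,2])/K[1,1]*d,-d],-1)
    return c@T[:3,:3].T+T[:3,3]
def proj(K,T,P):
    c=(np.atleast_2d(P)-T[:3,3])@T[:3,:3]; return np.c_[K[0,0]*c[:,0]/-c[:,2]+K[0,2],-K[1,1]*c[:,1]/-c[:,2]+K[1,2]]
def snap(robot,n,f):
    m=robot.camera_model(n);p,d=robot.read_camera(n)
    np.savez(f+".npz",p=p,d=d,K=m["camera_matrix"],T=m["pose"]);cv2.imwrite(f"pics/{f}.png",p[:,:,::-1])
    return p,d,m["camera_matrix"],m["pose"]
E
python3 - <<'E'
from h import *
np.set_printoptions(precision=1,suppress=True)
D={n:np.load(n+".npz") for n in["top","scene"]}
for n in D:
    p,d,K,T=[D[n][k] for k in"pdKT"]; W=cloud(K,T,d)
    hsv=cv2.cvtColor(p,cv2.COLOR_RGB2HSV); b=((hsv[...,1]<60)&(hsv[...,2]>110)).astype(np.uint8)
    x0,y0,x1,y1=(365,195,455,282) if n=="top" else (235,318,315,392)
    m=np.zeros_like(b);m[y0:y1,x0:x1]=b[y0:y1,x0:x1]
    cs,hi=cv2.findContours(m,cv2.RETR_CCOMP,cv2.CHAIN_APPROX_NONE)
    i=max(range(len(cs)),key=lambda i:cv2.contourArea(cs[i])); 
    g=ray(K,T,cs[i][:,0],5)[:,:2].astype(np.float32)
    r=cv2.minAreaRect(g);print(n,"mask",r)
    for j,c in enumerate(cs):
        if hi[0][j][3]==i: print("  hole",cv2.contourArea(c),ray(K,T,c[:,0].mean(0),5)[0])
    x0,y0,x1,y1=(150,150,320,315) if n=="top" else (300,140,445,300)
    S=W[y0:y1,x0:x1].reshape(-1,3); q=S[abs(S[:,2]-30)<4]
    print(" bed",len(q),cv2.minAreaRect(q[:,:2].astype(np.float32)), np.median(q[:,2]))
    q=S[abs(S[:,2]-240)<5]; print(" beamtop",len(q),cv2.minAreaRect(q[:,:2].astype(np.float32)))
    blk=(hsv[...,2]<75)
    for nm,(x0,y0,x1,y1),zz in [("rib",(415,242,437,262) if n=="top" else (238,335,262,362),(45,70)),("knob",(280,205,310,245) if n=="top" else (335,255,372,280),(70,90))]:
        A=W[y0:y1,x0:x1][blk[y0:y1,x0:x1]]; A=A[(A[:,2]>zz[0])&(A[:,2]<zz[1])]; print(" ",nm,len(A),A.mean(0) if len(A) else 0)
    x0,y0,x1,y1=(385,145,425,195) if n=="top" else (320,325,356,396)
    A=W[y0:y1,x0:x1].reshape(-1,3);A=A[A[:,2]>40];print("  bottle",A.mean(0))
E
```

```text
top mask ((566.9927368164062, -296.788818359375), (149.8748779296875, 150.2733917236328), 38.93735885620117)
  hole 22.0 [ 574.5 -219.5    5. ]
  hole 317.0 [ 570.6 -293.1    5. ]
  hole 33.5 [ 644.4 -304.5    5. ]
 bed 4792 ((570.7568969726562, 191.09249877929688), (236.29498291015625, 340.0155334472656), 55.210086822509766) 30.05246982758979
 beamtop 2296 ((571.0490112304688, 191.00782775878906), (86.48351287841797, 335.6908874511719), 55.106990814208984)
  rib 61 [ 522.3 -329.5   57.2]
  knob 30 [583.8   9.7  79.9]
  bottle [ 719.9 -261.8  151.2]
scene mask ((568.0741577148438, -297.4537048339844), (146.2760009765625, 150.5745391845703), 38.624656677246094)
  hole 44.5 [ 645.1 -307.3    5. ]
  hole 367.0 [ 571.6 -295.4    5. ]
  hole 23.0 [ 576.  -221.5    5. ]
 bed 4389 ((572.9569702148438, 294.8942565917969), (586.1614990234375, 405.8625183105469), 89.03648376464844) 30.13474626514585
 beamtop 1365 ((569.907470703125, 189.08213806152344), (89.71241760253906, 339.9927062988281), 55.029876708984375)
  rib 79 [ 527.4 -334.9   56.4]
  knob 30 [585.    4.7  79.1]
  bottle [ 747.7 -294.7  127.5]
```

```bash
cat >> h.py <<'E'
MASK=np.array([567.3,-297,0.]);MY=39.2
SEAT=np.array([579.4,203.4,30.]);SY=55.15
def Rz(a): return R.from_euler('z',a,degrees=True).as_matrix()
def hand(lean,yaw,flip):
    s,c=np.sin(np.radians(lean)),np.cos(np.radians(lean)); z=np.array([s,0,-c]); y=np.array([0,-1. if flip else 1.,0])
    return Rz(yaw)@np.c_[np.cross(y,z),y,z]
def eul(M): return R.from_matrix(M).as_euler('xyz',degrees=True)
def grip_pose(o,yaw,lean,flip,hold=19):
    """TCP pose for grasping mask_grip when mask origin at o"""
    M=hand(lean,yaw,flip); return o+Rz(yaw)@[-55,0,40]+M[:,2]*hold, eul(M)
def seatp(p): return SEAT+Rz(SY)@np.float64(p)
E
python3 - <<'E'
from h import *
from rig import robot
np.set_printoptions(precision=1,suppress=True)
print(robot.hold_point_z,robot.current_ee_rot())
ik=lambda p,e:robot.inverse_kinematics(list(p),list(e))
for lean in(30,35,40,45):
  for fl in(0,1):
    out=[]
    for o,y in[(MASK,MY),(MASK+[0,0,100],MY)]+[(seatp([c,0,z]),SY) for c,z in[(-180,70),(-150,70),(-150,26),(-60,26),(0,26),(0,0)]]:
        q=ik(*grip_pose(o,y,lean,fl)); out.append(None if q is None else np.array(q).round())
    print(lean,fl,*out)
for fl in(0,1):
    print("view",ik(seatp([-42,20,310]),eul(hand(0,SY,fl))),ik(seatp([120,20,310]),eul(hand(0,SY,fl))))
E
```

```text
18.700000000000003 [-179.9   -0.    20.9]
30 0 [-53.  24. 109.  38.  55. 154.] [-53.  15. 108.  34.  63. 161.] None None None None None None
30 1 [-53.  24. 109.  38.  55. -26.] [-53.  15. 108.  34.  63. -19.] [-28. -12. 135.  36.  58. -13.] [-23. -10. 134.  37.  55.  -9.] [-23.  -5. 135.  39.  50. -14.] [-11.   2. 129.  41.  44.  -5.] [ -4.   7. 123.  41.  41.   1.] [ -4.  10. 124.  43.  39.  -2.]
35 0 [-54.  25. 109.  43.  57. 149.] [-54.  16. 108.  39.  65. 156.] [-30. -11. 137.  42.  59. 161.] None [-26.  -4. 136.  46.  52. 159.] None None None
35 1 [-54.  25. 109.  43.  57. -31.] [-54.  16. 108.  39.  65. -24.] [-30. -11. 137.  42.  59. -19.] [-26. -10. 135.  43.  57. -16.] [-26.  -4. 136.  46.  52. -21.] [-13.   2. 130.  49.  45. -13.] [ -6.   6. 125.  50.  41.  -8.] [ -6.  10. 125.  52.  39. -12.]
40 0 [-56.  26. 109.  48.  60. 144.] [-56.  17. 109.  44.  67. 152.] [-33. -11. 138.  47.  61. 156.] [-28.  -9. 136.  48.  58. 158.] [-28.  -3. 137.  52.  54. 152.] [-15.   2. 131.  56.  47. 159.] None [ -8.  10. 127.  61.  41. 159.]
40 1 [-56.  26. 109.  48.  60. -36.] [-56.  17. 10
[... 194 characters left out ...]
  61.  41. -21.]
45 0 [-57.  27. 109.  52.  63. 140.] [-57.  18. 109.  49.  69. 148.] [-35. -10. 138.  52.  64. 150.] [-30.  -8. 137.  54.  61. 153.] [-30.  -2. 138.  57.  57. 146.] [-17.   3. 133.  63.  49. 152.] [-10.   7. 128.  66.  44. 156.] [-10.  11. 128.  69.  43. 151.]
45 1 [-57.  27. 109.  52.  63. -40.] [-57.  18. 109.  49.  69. -32.] [-35. -10. 138.  52.  64. -30.] [-30.  -8. 137.  54.  61. -27.] [-30.  -2. 138.  57.  57. -34.] [-17.   3. 133.  63.  49. -28.] [-10.   7. 128.  66.  44. -24.] [-10.  11. 128.  69.  43. -29.]
view [   8.3   -0.7   98.1   -0.    82.6 -136.9] [  18.2   17.    78.4   -0.    84.6 -127. ]
view [ 8.3 -0.7 98.1 -0.  82.6 43.1] [18.2 17.  78.4 -0.  84.6 53. ]
```

```bash
python3 - <<'E'
from h import *
from rig import robot
robot.grip(0.4)
p,e=seatp([-42,20,310]),eul(hand(0,SY,1)); robot.goto(list(p),list(e)); robot.dwell(.2); snap(robot,"wrist","wj")
p,e=grip_pose(MASK,MY,43,1); M=hand(43,MY,1)
robot.goto(list(p-M[:,2]*150+[0,0,60]),list(e)); robot.dwell(.2); snap(robot,"wrist","wm")
print(robot.current_clock(),robot.current_ee_pos(),robot.current_wrist_force())
a=np.hstack([cv2.imread("pics/wj.png"),cv2.imread("pics/wm.png")]); cv2.imwrite("pics/two.png",cv2.resize(a,(800,300),interpolation=cv2.INTER_AREA))
E
```

```text
6.4083 [ 455.92530231 -387.69817298  196.02286494] [ 0.84416601  0.35400278 -0.0768456 ]
```

View pics/wj.png

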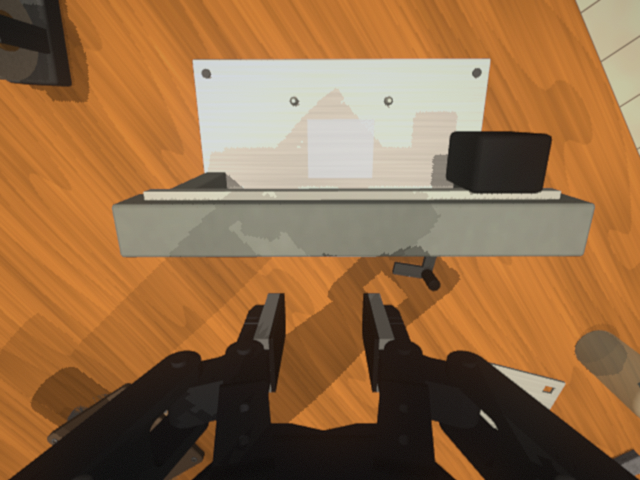

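View pics/wm.png

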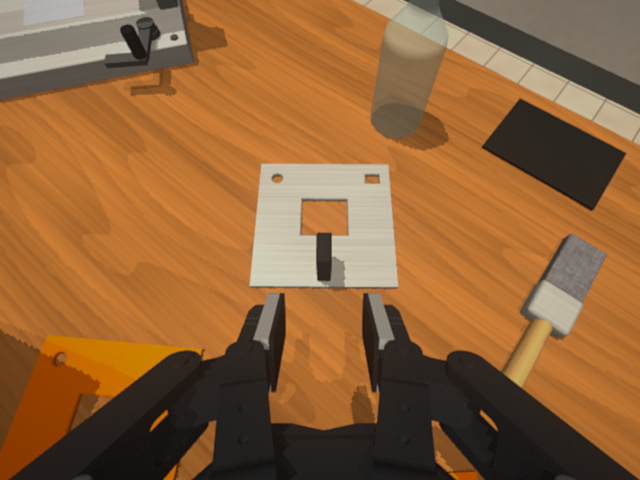

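The jig view shows the pins at (294,101) and (389,101), and the knob near (431,283) with its foot to the left. The mask view shows the plate corners at (261,164), (388,164), (398,287) and (250,287), and the rib at (324,257).

```bash
python3 - <<'E'
from h import *
np.set_printoptions(precision=2,suppress=True)
D=np.load("wm.npz");p,K,T=D["p"],D["K"],D["T"]
hsv=cv2.cvtColor(p,cv2.COLOR_RGB2HSV); b=((hsv[...,1]<70)&(hsv[...,2]>100)).astype(np.uint8)
m=np.zeros_like(b);m[150:292,240:405]=b[150:292,240:405]
cs,hi=cv2.findContours(m,cv2.RETR_CCOMP,cv2.CHAIN_APPROX_NONE);i=max(range(len(cs)),key=lambda i:cv2.contourArea(cs[i]))
print(cv2.minAreaRect(ray(K,T,cs[i][:,0],5)[:,:2].astype(np.float32)))
H=[]
for j,c in enumerate(cs):
    A=cv2.contourArea(c)
    if hi[0][j][3]==i and A>15: 
        w=ray(K,T,c[:,0].mean(0),3)[0]; print(A,w,Rz(MY).T@(w-MASK))
blk=(hsv[...,2]<60)[225:285,305:342]; W=cloud(K,T,D["d"])[225:285,305:342]; A=W[blk&(W[...,2]>57)&(W[...,2]<64)]
print("rib top",len(A),A.mean(0),"in mask",Rz(MY).T@(A.mean(0)-MASK))
D=np.load("wj.npz");p,K,T=D["p"],D["K"],D["T"]; g=cv2.cvtColor(p,cv2.COLOR_RGB2GRAY); P=[]
for u,v in[(294,101),(389,101)]:
    s=(g[v-9:v+10,u-9:u+10]<170).astype(np.uint8); n,l,st,ce=cv2.connectedComponentsWithStats(s); k=1+st[1:,4].argmax()
    uv=ce[k]+[u-9,v-9]; w=ray(K,T,uv,36)[0]; P.append(w); print(uv,st[k],w)
v=P[0]-P[1]; yaw=np.degrees(np.arctan2(v[1],v[0]))-90; print("pins d",np.linalg.norm(v),"yaw",yaw)
s=(P[0]+P[1])/2-Rz(yaw)@[55,0,0]; print("seat",s)
W=cloud(K,T,D["d"])[240:295,390:450].reshape(-1,3); A=W[(W[:,2]>78)&(W[:,2]<86)]; print("knob",len(A),A.mean(0),"in seat",Rz(yaw).T@(A.mean(0)-s))
D=np.load("top.npz");p,K,T=D["p"],D["K"],D["T"]; g=cv2.cvtColor(p,cv2.COLOR_RGB2GRAY).astype(float)
for w in P:
    u,v=np.round(proj(K,T,w)[0]).astype(int); s=g[v-4:v+5,u-4:u+5]; q=np.clip(np.median(s)-15-s,0,None); yy,xx=np.mgrid[-4:5,-4:5]
    print("top",ray(K,T,[u+(q*xx).sum()/q.sum(),v+(q*yy).sum()/q.sum()],36))
E
```

```text
((568.77392578125, -296.2087097167969), (150.66957092285156, 149.52613830566406), 38.825721740722656)
2430.0 [ 556.86 -306.1     3.  ] [-13.84  -0.45   3.  ]
143.0 [ 646.46 -304.11    3.  ] [ 56.85 -55.54   3.  ]
85.0 [ 577.58 -218.47    3.  ] [57.61 54.36  3.  ]
rib top 347 [ 525.62 -331.56   59.69] in mask [-54.14  -0.44  59.69]
[294.08 101.25] [ 5  5  9  9 59] [569.4  282.03  36.  ]
[387.73 100.7 ] [ 4  4  9 11 64] [658.68 220.54  36.  ]
pins d 108.40490074260373 yaw 55.44647072869623
seat [582.85 205.99  36.  ]
knob 128 [586.88  11.4   81.09] in seat [-157.97 -113.68   45.09]
top [[567.35 279.95  36.  ]]
top [[657.08 217.49  36.  ]]
```

```bash
cat >> h.py <<'E'
MASK=np.array([568.5,-296.4,0.]);MY=38.8
SEAT=np.array([582.,205.,30.]);SY=55.3
L=43
E
python3 - <<'E'
from h import *
from rig import robot
p,e=grip_pose(MASK,MY,L,1); z=hand(L,MY,1)[:,2]
robot.goto(list(p-z*70),list(e))
print(robot.movel(list(p),max_speed=80,max_force=8))
print(robot.current_ee_pos()-p)
robot.grip(0.0,100); print(robot.current_grip_width(),robot.current_finger_force(),robot.current_wrist_force())
robot.movel(list(p+[0,0,100]),max_speed=100); robot.dwell(.2)
print(robot.current_wrist_force(),robot.current_clock())
P,d,K,T=snap(robot,"wrist","wl")
W=cloud(K,T,d); hsv=cv2.cvtColor(P,cv2.COLOR_RGB2HSV); b=(hsv[...,1]<70)&(hsv[...,2]>100)&(W[...,2]>70)&(W[...,2]<150)&(d>0)
A=W[b]; A=A[np.linalg.norm(A[:,:2]-MASK[:2],axis=1)<115]
B=(A-MASK)@Rz(MY); c,*_=np.linalg.lstsq(np.c_[B[:,:2],np.ones(len(B))],B[:,2],rcond=None)
print(len(B),"tilt x,y deg",np.degrees(np.arctan(c[:2])),"z",c[2],B.min(0),B.max(0))
E
```

```text
False
[ 0.16094002 -0.42541073  0.33816889]
0.15056118835451945 97.57660031318665 [-0.9658868   0.08221863  3.07189743]
[-0.31678006 -0.53354961 -3.80973242] 9.6833
46979 tilt x,y deg [-0.95864395  0.10577534] z 103.76028230774813 [-73.53056921 -75.04715193  97.51684628] [ 77.65599141  75.98462583 149.98600494]
```

View pics/wl.png

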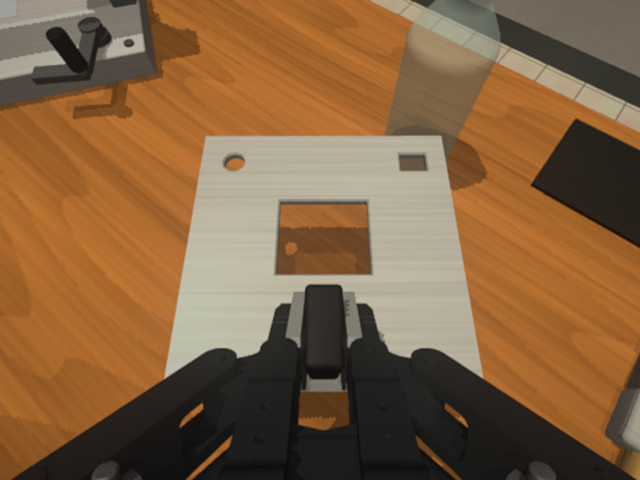

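The plate is held level (about 1° droop), with its holes at (233,162) and (413,162). Next I bring it in front of the jig and part-way under the beam.

```bash
python3 - <<'E'
from h import *
from rig import robot
def to(c,v,f=None):
    p,e=grip_pose(seatp(c),SY,L,1); r=robot.movel(list(p),max_speed=v,frame=list(e),max_force=f); 
    print(c,r,np.round(robot.current_ee_pos()-p,1),np.round(robot.current_wrist_force(),1),robot.current_clock())
to([-185,0,75],150); to([-175,0,28],80,12); to([-65,0,28],80,12)
robot.dwell(.3); snap(robot,"wrist","wi")
E
```

```text
[-185, 0, 75] False [ 0.2 -0.4  0.1] [-0.2  0.6 -2.3] 12.225
[-175, 0, 28] False [ 0.3 -0.1  0.2] [-0.6  0.5 -2.8] 12.975
[-65, 0, 28] False [-0.1 -0.3 -0.1] [ 0.2 -1.3 -2.8] 14.5
```

View pics/wi.png

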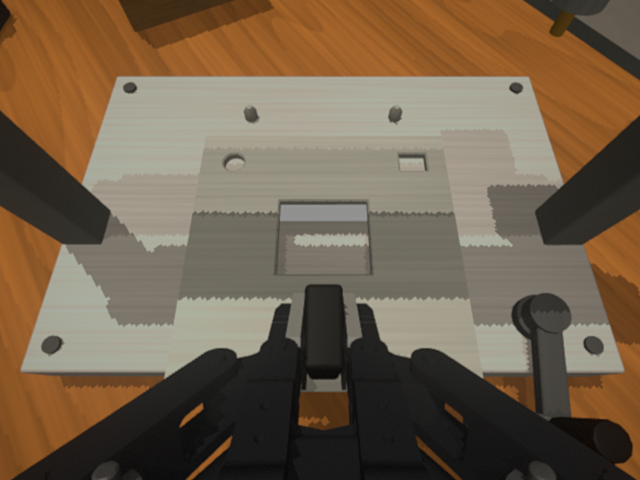

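The pins are at (251,115) and (395,115), ahead of the holes at (234,162) and (413,162). I compute the offset in this one image.

```bash
python3 - <<'E'
from h import *
np.set_printoptions(precision=2,suppress=True)
D=np.load("wi.npz");p,K,T=D["p"],D["K"],D["T"]; W=cloud(K,T,D["d"])
g=cv2.cvtColor(p,cv2.COLOR_RGB2GRAY).astype(int); Pn=[]
for u,v in[(251,115),(395,115)]:
    s=(g[v-16:v+17,u-16:u+17]<145).astype(np.uint8);n,l,st,ce=cv2.connectedComponentsWithStats(s);k=l[16,16] or 1+st[1:,4].argmax()
    ys,xs=np.where(l==k); uv=np.array([(xs.min()+xs.max())/2+u-16,(ys.min()+ys.max())/2+v-16]); w=ray(K,T,uv,35.5)[0];Pn.append(w)
    print("pin",uv,st[k],Rz(SY).T@(w-SEAT))
Dl=np.load("wl.npz"); pl=Dl["p"]; zz=[];H=[]
lab=cv2.cvtColor(pl,cv2.COLOR_RGB2LAB).astype(int)
for u,v,h in[(234,162,17),(413,162,20)]:
    # plate height near the hole, in wi
    q=W[v-20:v+21,u-25:u+26].reshape(-1,3); q=q[abs(q[:,2]-62)<6]; z=np.median(q[:,2])
    s=lab[v-h:v+h+1,u-h:u+h+1]; ref=np.median(s.reshape(-1,3),0); m=(np.abs(s-ref).sum(-1)>28).astype(np.uint8)
    n,l,st,ce=cv2.connectedComponentsWithStats(m);k=l[h,h] or 1+st[1:,4].argmax(); x,y,w_,h_,a=st[k]
    uv=np.array([x+(w_-1)/2+u-h,y+(h_-1)/2+v-h]); w=ray(K,T,uv,z)[0]; H.append(w)
    e=[ray(K,T,[uv[0]-w_/2,uv[1]],z)[0],ray(K,T,[uv[0]+w_/2,uv[1]],z)[0],ray(K,T,[uv[0],uv[1]-h_/2],z)[0],ray(K,T,[uv[0],uv[1]+h_/2],z)[0]]
    print("hole",uv,st[k],"z",z,"size y,x",np.linalg.norm(e[0]-e[1]),np.linalg.norm(e[2]-e[3]),Rz(SY).T@(w-SEAT))
for a in(Pn,H):
    v=a[0]-a[1]; print("d",np.linalg.norm(v[:2]),"yaw",np.degrees(np.arctan2(v[1],v[0]))-90)
print("pin-hole seat frame",[Rz(SY).T@(a-b) for a,b in zip(Pn,H)])
E
```

```text
pin [251.  114.5] [  8   7  17  18 210] [53.88 54.12  5.5 ]
pin [395. 115.] [  9   7  15  19 200] [ 53.45 -54.28   5.5 ]
hole [233. 162.] [  5   8  23  19 329] z 61.93156226857039 size y,x 14.106937003461276 14.272183206560253 [-9.26 55.08 31.93]
hole [412.5 161.5] [  5  11  30  18 512] z 61.89506905234404 size y,x 18.429934181770708 13.546324547165678 [ -8.81 -55.11  31.9 ]
d 108.40153407401355 yaw 55.07152218115556
d 110.18446275312814 yaw 55.53262631385235
pin-hole seat frame [array([ 63.14,  -0.95, -26.43]), array([ 62.26,   0.83, -26.4 ])]
```

```bash
python3 - <<'E'
from h import *
np.set_printoptions(precision=1,suppress=True)
D=np.load("wi.npz");p,K,T=D["p"],D["K"],D["T"]; g=cv2.cvtColor(p,cv2.COLOR_RGB2GRAY).astype(int); s=cv2.cvtColor(p,cv2.COLOR_RGB2HSV)[...,1].astype(int)
S=lambda uv,z=30:(Rz(SY).T@(ray(K,T,uv,z)[0]-SEAT))[:2]
for u in(200,323,450):
    v=next(v for v in range(60,100) if s[v,u]<70); print("far edge",u,v,S([u,v-.5]))
for v in(90,110,130):
    a=next(u for u in range(60,200) if s[v,u]<70); b=next(u for u in range(600,480,-1) if s[v,u]<70); print("sides",S([a-.5,v]),S([b+.5,v]))
print("pin base/tip",[S([u,123.5]) for u in(251,395)],[S([u,106.5],41) for u in(251,395)])
print(g[100:130:1,251],g[100:130,395]); print("cam",Rz(SY).T@(T[:3,3]-SEAT))
cv2.imwrite("pics/pins.png",cv2.resize(p[95:180,220:430,::-1],None,fx=3.5,fy=3.5,interpolation=cv2.INTER_CUBIC))
E
```

```text
far edge 200 77 [ 99.7 100.8]
far edge 323 77 [99.8 -0.1]
far edge 450 77 [  99.9 -104.2]
sides [ 84.7 168.8] [  84.9 -168.3]
sides [ 63.6 169.1] [  63.8 -168.6]
sides [ 43.8 168.6] [  43.9 -168.2]
pin base/tip [array([50.2, 54.8]), array([ 50.2, -55. ])] [array([56.4, 53.3]), array([ 56.5, -53.5])]
[168 169 167 164 163 155 129 112  99  88  86  84  81  81  80  79  77  76
  73  71  68  78 115 157 171 171 170 170 170 167] [171 169 168 168 168 160 149 141 123  98  89  94  95  91  89  85  83  78
  74  69  66  72  95 130 159 169 170 172 171 172]
cam [-143.9   -0.3  213.7]
```

View pics/pins.png

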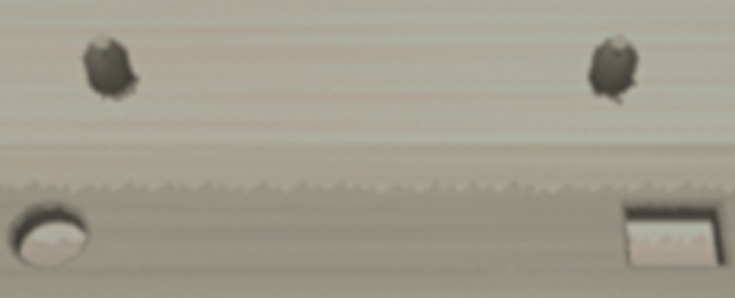

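Bed edges and pin bases agree with the seat estimate to within 0.3 mm. The holes sit about 1 mm ahead of where I commanded them, so I go to c = -0.5 and lower with a force guard.

```bash
python3 - <<'E'
from h import *
from rig import robot
def to(c,v,f=None):
    p,e=grip_pose(seatp(c),SY,44,1); r=robot.movel(list(p),max_speed=v,frame=list(e),max_force=f); 
    print(c,r,np.round(Rz(SY).T@(robot.current_ee_pos()-p),1),np.round(Rz(SY).T@robot.current_wrist_force(),1),round(robot.current_clock(),2))
    return r
to([-.5,0,28],60,12); to([-.5,0,14],40,8); r=to([-.5,0,0.3],15,7)
robot.dwell(.2); snap(robot,"wrist","ws"); print(robot.current_wrist_force())
E
```

```text
[-0.5, 0, 28] False [-0.2  0.  -0.1] [-0.2  0.  -3.2] 16.07
[-0.5, 0, 14] False [-0.2  0.2 -0.5] [ 1.2 -0.7 -2.4] 16.57
[-0.5, 0, 0.3] False [ 0.4 -0.1  0.6] [-2.1  1.1  3.4] 17.64
[-2.28506465 -0.05773121  4.54035326]
```

View pics/ws.png

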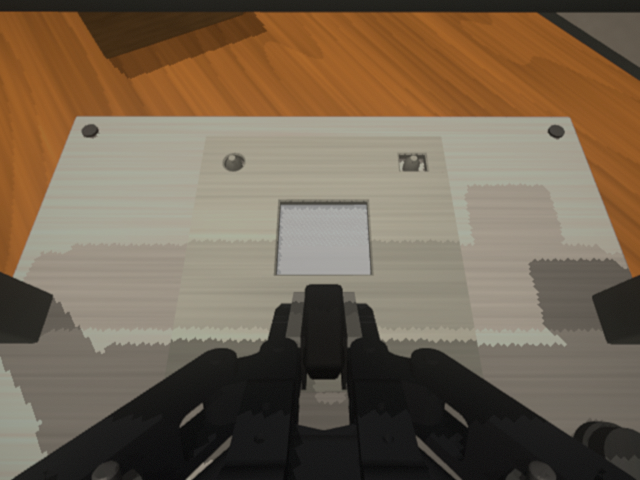

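Both pins show inside the holes, at (233,162) and (413,162), and the plate bears on the bed with light force. I release, back out, check the plate's level, then locate the knob.

```bash
python3 - <<'E'
from h import *
from rig import robot
np.set_printoptions(precision=1,suppress=True)
robot.grip(0.4); print(robot.current_wrist_force())
p,e=grip_pose(seatp([-.5,0,0.3]),SY,44,1); z=hand(44,SY,1)[:,2]
robot.movel(list(p-z*40),max_speed=60); robot.movel(list(p-z*130),max_speed=150)
robot.dwell(.2); P,d,K,T=snap(robot,"wrist","wr"); W=(cloud(K,T,d)-SEAT)@Rz(SY); print(robot.current_clock())
q=W[(abs(W[...,0])<73)&(abs(W[...,1])<73)&(W[...,2]<12)&(W[...,2]>-10)&((abs(W[...,0]+14)>35)|(abs(W[...,1])>35))]
c,*_=np.linalg.lstsq(np.c_[q[:,:2],np.ones(len(q))],q[:,2],rcond=None);print("plate",len(q),np.degrees(c[:2]),c[2])
b=W[(W[...,0]>80)&(W[...,0]<98)&(abs(W[...,1])<90)];print("bed z",np.median(b[:,2]))
k=W[(W[...,2]>44)&(W[...,2]<58)&(W[...,0]<-125)&(W[...,0]>-190)&(W[...,1]<-90)&(W[...,1]>-140)];print("knob",len(k),k.mean(0) if len(k) else 0)
def kp(a,lean,h=40,back=8):
    M=hand(lean,SY,1); a=np.radians(a); return seatp([-100-60*np.cos(a),-125+60*np.sin(a),h])+M[:,2]*back,eul(M),M
for lean in(30,35,40):
    for a in(10,50,90): p,e,M=kp(a,lean); print(lean,a,[None if (x:=robot.inverse_kinematics(list(p-M[:,2]*t),list(e))) is None else np.array(x) for t in(0,60)])
E
```

```text
[-0.1 -0.1 -0. ]
20.05
plate 17643 [-0.1  0. ] 4.691888958917667
bed z -0.1803394644870195
knob 354 [-155.5 -115.6   51.2]
30 10 [array([-21. ,  12.8, 118.5,  40.3,  48.7, -13.5]), array([-24.3,   6.4, 119.2,  37. ,  54.8, -11.5])]
30 50 [array([-17.7,  10.3, 121.5,  41.1,  46.6, -11.5]), array([-21.1,   3.3, 122.5,  37.5,  53. ,  -9.2])]
30 90 [array([-12.9,  11.2, 120.5,  41.6,  44.4,  -7.6]), array([-16.2,   4. , 121.7,  37.9,  50.6,  -5.1])]
35 10 [array([-22.9,  13.2, 119.5,  47.1,  50. , -20.4]), array([-26.8,   6.8, 120.6,  43.3,  56. , -18.1])]
35 50 [array([-19.7,  10.6, 122.8,  48.3,  47.9, -18.8]), array([-23.7,   3.6, 124. ,  44. ,  54.1, -16.2])]
35 90 [array([-14.8,  11.3, 121.9,  49.3,  45.3, -15.5]), array([-18.7,   4.1, 123.5,  44.9,  51.4, -12.7])]
40 10 [array([-24.8,  13.9, 120.5,  53.4,  52. , -26.8]), array([-29.2,   7.6, 121.7,  49.1,  57.8, -24.5])]
40 50 [array([-21.6,  11.3, 123.8,  55. ,  49.8, -25.8]), array([-26.2,   4.3, 125.4,  50.2,  55.8, -23. ])]
40 90 [array([-16.7,  11.8, 123.1,  56.7,  47. , -23.1]), array([-21.2,   4.6, 125.1,  51.7,  52.8, -20. ])]
```

View pics/wr.png

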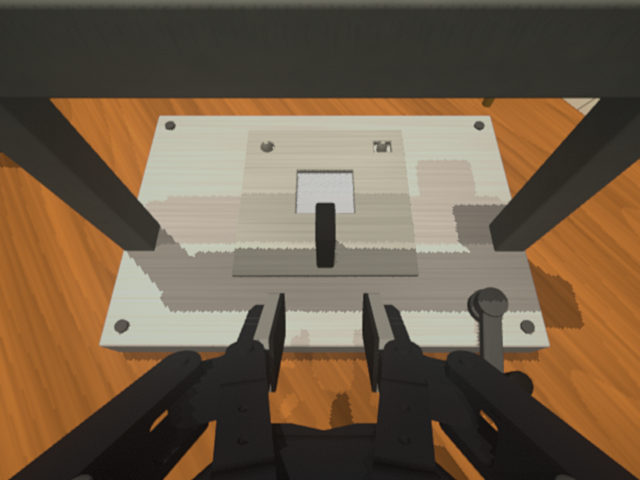

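The plate is flat on the bed (tilt ≤0.1°, top 4.7 mm above it). The knob is at about 9–10°. Next I pinch it lightly and swing it round.

```bash
cat >> h.py <<'E'
def kp(a,lean=35,h=40,back=8):
    M=hand(lean,SY,1); a=np.radians(a); return seatp([-100-60*np.cos(a),-125+60*np.sin(a),h])+M[:,2]*back,eul(M),M
E
python3 - <<'E'
from h import *
from rig import robot
np.set_printoptions(precision=1,suppress=True)
p,e,M=kp(10); z=M[:,2]
robot.grip(0.5)
robot.movel(list(p-z*60+[0,0,25]),max_speed=120,frame=list(e)); robot.movel(list(p-z*50),max_speed=80)
print(robot.movel(list(p),max_speed=60,max_force=6),robot.current_ee_pos()-p,robot.current_wrist_force())
robot.grip(0.0,20); print(robot.current_grip_width()*85,robot.current_finger_force(),robot.current_wrist_force())
for a in(22,36,50,64,78,90,93):
    p,_,_=kp(a); r=robot.movel(list(p),max_speed=50,max_force=12); print(a,r,Rz(SY).T@(robot.current_ee_pos()-p),Rz(SY).T@robot.current_wrist_force(),robot.current_clock())
    if r: break
snap(robot,"wrist","wc");snap(robot,"scene","sc")
E
```

```text
False [ 0.2 -0.1  0.2] [-0.3 -1.1  0. ]
15.247392537977378 21.341285705566406 [-1.7 -0.2  2.5]
22 False [-0.2 -1.   0.6] [-3.2 -2.1  1.1] 23.825
36 False [ 0.6 -0.4  0.6] [ 1.8 -3.   1.6] 24.2667
50 False [ 0.6 -0.4  0.5] [ 1.4 -4.9  2.2] 24.7083
64 False [ 0.5 -0.4  0.5] [ 1.1 -4.3  1.5] 25.15
78 False [ 0.4 -0.3  0.4] [ 0.7 -4.6  2.8] 25.5917
90 False [0.4 0.5 0.4] [ 0.7 -3.4  4.9] 25.9917
93 False [0.3 0.8 0.3] [-0.  -2.7  7.3] 26.2417
```

```bash
python3 - <<'E'
from h import *
from rig import robot
np.set_printoptions(precision=1,suppress=True)
robot.grip(0.45); p=robot.current_ee_pos(); _,_,M=kp(90); z=M[:,2]
robot.movel(list(p-z*60),max_speed=80); robot.movel(list(p-z*110+Rz(SY)@[-20,60,30]),max_speed=150); robot.dwell(.2)
P,d,K,T=snap(robot,"wrist","wf"); W=(cloud(K,T,d)-SEAT)@Rz(SY)
k=W[(W[...,2]>47)&(W[...,2]<58)&(W[...,0]<-70)&(W[...,0]>-180)&(W[...,1]<-40)&(W[...,1]>-140)]
if len(k): m=k.mean(0); print("knob",len(k),m,"angle",np.degrees(np.arctan2(m[1]+125,-100-m[0])))
print(robot.current_clock(),robot.current_wrist_force())
E
```

```text
knob 327 [-102.4  -64.2   50.9] angle 87.75730500626655
28.6833 [-0.4 -0.5  0.1]
```

View pics/wf.png

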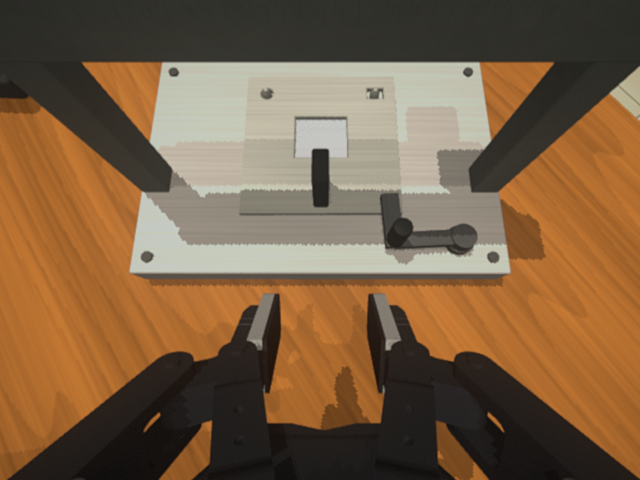

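The foot lies over the plate's near right corner, at (390,208), and the angle measures about 88°. To make sure it is on the stop, I nudge the knob with shut fingers under a force guard.

```bash
python3 - <<'E'
from h import *
from rig import robot
np.set_printoptions(precision=1,suppress=True)
robot.grip(0.0,20); e=list(eul(hand(35,SY,1)))
robot.movel(list(seatp([-150,-66,80])),max_speed=120,frame=e); robot.movel(list(seatp([-150,-66,36])),max_speed=80,max_force=6)
r=robot.movel(list(seatp([-106,-66,36])),max_speed=25,max_force=6)
print(r,Rz(SY).T@(robot.current_ee_pos()-SEAT),Rz(SY).T@robot.current_wrist_force())
p=robot.current_ee_pos(); robot.movel(list(p+Rz(SY)@[-40,0,0]),max_speed=80); robot.movel(list(p+Rz(SY)@[-75,40,90]),max_speed=150); robot.dwell(.2)
P,d,K,T=snap(robot,"wrist","wg"); W=(cloud(K,T,d)-SEAT)@Rz(SY)
k=W[(W[...,2]>47)&(W[...,2]<58)&(W[...,0]<-70)&(W[...,0]>-130)&(W[...,1]<-40)&(W[...,1]>-100)]; m=k.mean(0); print("knob",len(k),m,"angle",np.degrees(np.arctan2(m[1]+125,-100-m[0])))
q=W[(abs(W[...,0]-20)<50)&(abs(W[...,1]-50)<22)];print("plate z",np.median(q[:,2]),robot.current_clock(),robot.current_wrist_force())
E
```

```text
True [-114.2  -65.7   35.3] [-3.6  1.1  2. ]
knob 375 [-99.5 -64.3  50.9] angle 90.42607298065295
plate z 4.807736416234319 33.875 [-0.2  0.1 -0.6]
```

```bash
python3 -c "
from rig import robot
print(robot.close_job())"
```

```text
the job is handed in; nothing more can be done
None
```

The job is handed in at about 34 s: the mask lies flat on the bed over both pins, the clamp measures about 90° with its foot over the plate's corner, and the arm is clear; I did not re-measure the bystanders.

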